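# Sort the returned jars and hand tools into their trays

### The arm

A 6-joint arm with a two-finger parallel gripper is mounted at the origin on a cart in front of the work surface, level with it; the furniture and walls round the work are solid. World frame = base frame: x ahead of the robot, y to its left, z up, the work surface at z = 0. Lengths are in m, angles in rad, forces in N, time in s.
With the tool pointing down it reaches from about 0.25 to 0.775 m from the base axis. Payload 4 kg.
Tool frame: the origin (TCP) lies at the very end of the fingers, on their centre line; the grasp point (between the pads) lies 19 mm behind it; z points along the fingers, y is the line along which they close (so a half turn about z gives the same grasp; the last joint's range is limited). The gripper opens to 94 mm and grips with 3 to 60 N. Pads are 16 mm wide; open, the fingers measure 119 mm over their backs; the gripper's body (75 mm by 177 mm) begins 78 mm behind the grasp point.
Start: joints at [1.134, 0.087, 1.371, -0, 1.684, -0.103], TCP at [0.18, 0.52, 0.206] pointing down, gripper open.
Joint ranges: [-3.1, 3.1], [-0.76, 2.03], [0.27, 2.55], [-1.08, 4.22], [0.17, 2.65], [-2.57, 2.57]. Speed limits (rad/s): [2.79, 2.79, 3.14, 3.14, 3.14, 3.14].

### API

Orientations are given as [roll, pitch, yaw] about the fixed x, y, z axes, in that order (R = Rz(yaw) Ry(pitch) Rx(roll)).
In Python, from bench import robot, vision gives the robot as it stands.
- The arm moves only by the shell command python3 -m crank 'ROWS'. ROWS is JSON, a list of rows, each a list of 3 entries, a list of its own where there are three numbers: the closure, from 0 (fully open) to 1 (shut), then the shift along the tool's x, y, z in m, then the turn, a rotation vector about the tool's x, y, z in degrees. A call has 1 to 8 rows; each row shifts and turns the commanded pose from where the row before left it, along the tool's axes as they then stand; what a row does not reach is not made up. A row lasts 1/10 s, in which the tool goes at most 50 mm and 8.59 degrees, less where a joint would pass 70% of its speed; a pose out of reach is approached as far as the arm can. A call with a gripper value outside its range is refused whole. The fingers move at their own pace and stop on an object; the grip force is fixed at half the most. Time passes only in rows, so rows that do not move let the fingers close. It gives the time, the measured TCP pose, the force, the opening and the grip force at its end, in the units of the state.
- robot.get_obs(): the state, without advancing time (a new reading comes with each control period).
- vision.snapshot(name): name is "scene" or "top" or "wrist"; returns a dict with "color" (384x512x3 uint8, red, green, blue), "z_map" (384x512 float32, m along the optical axis (not along the pixel's ray), 0 where there is no reading), "fx", "fy", "cx", "cy" (pixels), "dist" ([k1, k2, p1, p2, k3] as OpenCV has them; the pictures are not rectified), "R" (3x3) and "t" (3): a world point X has camera coordinates R X + t. Camera axes: x right, y down, z forward; pixel columns grow to the right and rows downward; lengths in m; the calibration is good to about 2 mm. A picture is of the moment at which its call begins.
- robot.close_job(): hands the job in; it is judged then, once.
The state is a dict: "time": time; "joint_positions": joint angles; "qvel": joint speeds; "joint_torque": joint torques, N m; "tool_pos": TCP position; "ee_rot": TCP orientation; "wrist_force": force on the tool from outside, world axes, zero at the start; "wrist_torque": the same for the moment, N m; "width": finger opening in m; "finger_force": force on a finger pad.
Only numpy, scipy, OpenCV 4.12 (cv2) and the standard library are available. Lean on these libraries where they do the work, as an engineer would, in place of code of your own. Each camera call takes 0.05 s, during which the arm holds its last target. There are 200 camera calls.

### The job

Tidy the bench by sorting what was brought back: stand the two sample jars from the sloping rack upright in the white two-cell crate, one jar to a cell, lay the marker flat in the short grey tray and lay the screwdriver flat and wholly inside the long grey tray. Never let a jar tip over onto its side, and leave the steel mixing cup and the bench timer where they are.

Things in the scene. Friction and masses are not known exactly. Their poses are not given: they have to be found in the camera images.
- jar_1_centre (a point): sample jar, clear body with dark screw cap, 56 mm diameter, 82 mm tall (body up to 73 mm with the 52 mm wide cap above it), about 0.12 kg; the point is on its axis, half-way up (41 mm from its base). z = its axis, from base to cap. It starts leaning in the left pocket of the rack, its cap leaning about 34 degrees (0.6 rad) from vertical toward the robot; lift it out along its own axis
- jar_2_centre (a point): second sample jar, the same in every way, in the right pocket of the rack, leaning the same way
- rack: fixed aluminium stand, 135 (x) x 250 (y) mm foot, about 80 mm high; origin at the centre of its underside on the bench; x points away from the robot, z up. Its top plate slopes 34 degrees down toward the robot (-x) and carries two pockets for jars, 120 mm apart along y, each with a 31 mm high lip at the lower front and 13 mm high ribs at both sides (heights measured square to the plate); the jar stands free above these
- crate: fixed white plastic crate, 182 (x) x 94 (y) x 36 (z) mm, open on top, walls 4 mm, floor 4 mm thick; a wall across the middle of its length parts it into two cells, each about 85 x 86 mm inside, with centres at x = -0.044 and x = +0.044 m; origin at the centre of its underside on the bench, x along its length
- short_tray: fixed grey plastic tray, 96 (x) x 156 (y) x 26 (z) mm, open on top, walls and floor 3 mm; origin at the centre of its underside on the bench, y along its length
- long_tray: fixed grey plastic tray, 96 (x) x 216 (y) x 26 (z) mm, open on top, walls and floor 3 mm; origin at the centre of its underside on the bench, y along its length
- marker_centre (a point): white felt marker with dark cap, 128 mm long, 17 mm thick, 16 g, lying on the bench; the point is at its centre, 8.5 mm above its underside; its length runs along the point's y axis, z up
- handle_centre (a point): screwdriver, 185 mm long, 70 g, lying on the bench; the point is the centre of its 86 mm long, 22 mm wide, 24 mm thick handle, 12.5 mm above its underside; the +y axis points to the butt end of the handle (43 mm away), the blade runs to -y, its tip 140 mm away; z up. Grasp it by the handle
- blade_tip (a point): tip of the screwdriver's blade, 140 mm from the handle's centre
- marker: the marker (see marker_centre), origin on its underside
- screwdriver: the screwdriver (see handle_centre), origin on its underside, mid-length
- jar_1: the first jar (see jar_1_centre), origin at the centre of its base
- jar_2: the second jar (see jar_2_centre), origin at the centre of its base
- mixing_cup: bystander: steel mixing cup, 71 mm diameter, 116 mm tall, origin at the centre of its base
- timer: bystander: bench timer, 62 x 76 x 52 mm, origin at the centre of its underside
There are look-alikes about, which are no part of the job. Of the things that look like the marker, the larger one is meant.

How it is judged:
By the outcome, as a careful person would: the job done as asked, in the order asked, and still so for the second after the job is handed in, with the robot touching nothing.
It also fails if it takes over 72 s, if anything falls off the work surface, if the arm or the gripper's body presses on something with over 40 N, if the wrist force passes 120 N, or if a joint passes its speed limit or range.

## Working session

There is one attempt and no reset: what is moved stays moved. The work goes in short steps, Python scripts to look and compute and a shell command to move; the robot and the scene stay as the last step left them, time stands still between calls to the robot, and variables do not carry over. Pictures are saved under pics/ and viewed, at most 13 in all, crops included, and the job is handed in when it is done.

```bash
ls; mkdir -p pics
cat > h.py <<'E'
import numpy as np,cv2
from bench import robot,vision
from scipy.spatial.transform import Rotation as Ro
def snap(n):
    s=vision.snapshot(n); np.savez('/tmp/%s.npz'%n,**{k:np.array(v) for k,v in s.items()}); return s
def load(n): return dict(np.load('/tmp/%s.npz'%n))
def cloud(s):
    h,w=s['z_map'].shape
    u,v=np.meshgrid(np.arange(w),np.arange(h))
    K=np.array([[s['fx'],0,s['cx']],[0,s['fy'],s['cy']],[0,0,1.]],float)
    p=cv2.undistortPoints(np.stack([u,v],-1).reshape(-1,1,2).astype(np.float64),K,np.array(s['dist'],float)).reshape(h,w,2)
    z=s['z_map'][...,None].astype(float)
    c=np.concatenate([p*z,z],-1)
    X=(c-np.array(s['t']))@np.array(s['R'])
    X[s['z_map']==0]=np.nan
    return X
E
python3 - <<'E'
from h import *
for n in('scene','top'):
    s=snap(n); cv2.imwrite(f'pics/{n}0.png',cv2.resize(s['color'][...,::-1],(800,600)))
    print(n,s['R'],s['t'],s['fx'])
print(robot.get_obs())
E
```

```text
pics
scene [[-0.72973462 -0.68372236 -0.00333468]
 [-0.35285301  0.38076744 -0.85469931]
 [ 0.58564676 -0.62252703 -0.51911268]] [0.55246739 0.20045673 1.23620601] 450.8627235529833
top [[ 9.65134517e-03 -9.99953419e-01  1.03421559e-04]
 [-9.87992676e-01 -9.55185141e-03 -1.54205170e-01]
 [ 1.54198975e-01  1.38610758e-03 -9.88038843e-01]] [0.17569371 0.57304297 1.09504376] 362.17766934850766
{'time': 0.1, 'joint_positions': array([ 1.13389665e+00,  8.78928237e-02,  1.37206850e+00, -2.52609078e-06,
        1.68354607e+00, -1.03112181e-01]), 'qvel': array([-0.00081545, -0.00248353, -0.00240371, -0.0008694 ,  0.00021334,
       -0.00011883]), 'joint_torque': array([ 3.24616660e-03, -3.41250765e+01, -3.03302157e+01,  7.22317840e-02,
        3.04306566e-02, -8.79859317e-05]), 'tool_pos': array([0.18000713, 0.5192176 , 0.20443234]), 'ee_rot': array([-3.13968782e+00, -1.94586254e-04,  2.80780469e+00]), 'wrist_force': array([-1.05110842,  0.91423984,  0.20377305]), 'wrist_torque': array([ 0.05021269,  0.00648614, -0.00279777]), 'finger_force': 0.0, 'width': 0.09399737027284913}
```

View pics/top0.png

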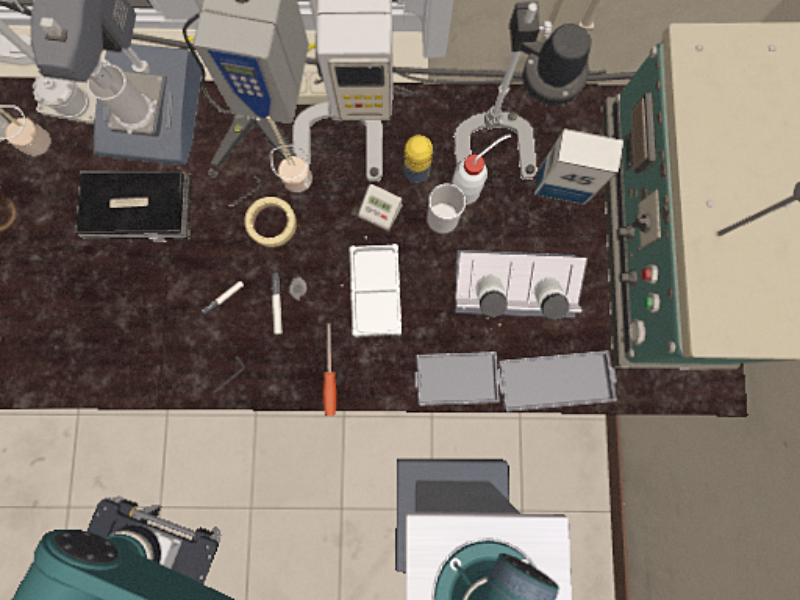

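View pics/scene0.png

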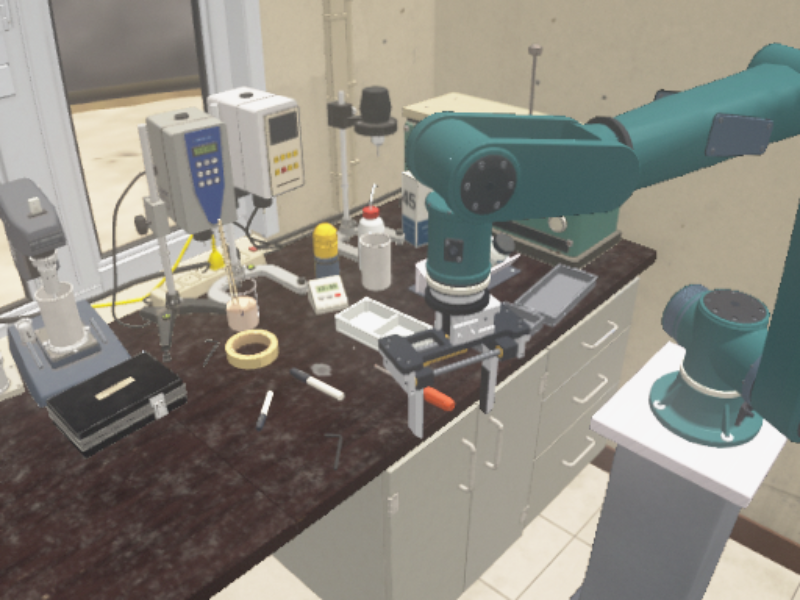

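The top view shows (800×600 px) the jars at (491,293) and (552,298), crate (376,290), short tray (457,378), long tray (558,380). The larger marker is at (277,303) with a smaller look-alike at (222,297), and the screwdriver is at (329,370).

Run:
```python
from h import *
s=load('top');X=cloud(s);C=s['color'].astype(int);f=1.5625
def reg(a,b,c,d): 
    m=np.zeros(X.shape[:2],bool);m[int(b/f):int(d/f),int(a/f):int(c/f)]=1;return m&np.isfinite(X[...,2])
bench=reg(100,310,200,380); print('bench z',np.median(X[bench][:,2]))
def rect(m,n):
    m=cv2.morphologyEx(m.astype(np.uint8),cv2.MORPH_OPEN,np.ones((1,1),np.uint8))>0
    P=X[m]; r=cv2.minAreaRect((P[:,:2]*1000).astype(np.float32)); print(n,m.sum(),'c',np.round(r[0],1),'size',np.round(r[1],1),'ang',round(r[2],2),'z',np.round(np.percentile(P[:,2],[5,50,95])*1000,1))
    return P
lum=C.sum(-1)
rect(reg(340,235,410,345)&(lum>480)&(X[...,2]>.025),'crate rim')
rect(reg(405,345,499,412)&(X[...,2]>.018),'short')
rect(reg(500,345,622,415)&(X[...,2]>.018),'long')
rect(reg(265,260,287,340)&(X[...,2]>.006),'marker')
rect(reg(265,300,287,340)&(X[...,2]>.006)&(lum>400),'marker white')
rect(reg(200,275,248,316)&(X[...,2]>.005),'small')
h=rect(reg(318,340,342,420)&(C[...,0]>C[...,2]+60),'handle')
rect(reg(318,315,340,420)&(X[...,2]>.0035),'sd')
for n,b in(('j1',(472,270,512,320)),('j2',(532,272,575,322))):
    m=reg(*b);P=X[m&(lum<330)&(X[...,2]>.08)]
    print(n,len(P),P.mean(0),np.percentile(P,[2,98],axis=0))
rect(reg(450,245,590,320)&(X[...,2]>.02),'rack')
P=X[reg(455,245,590,320)]
for n,b in(('cup',(425,182,468,235)),('timer',(355,180,405,232)),('jerryes',(450,150,490,205))):
    rect(reg(*b)&(X[...,2]>.03),n)
cv2.imwrite('pics/c1.png',cv2.resize(s['color'][150:270,195:400,::-1],(800,468),interpolation=cv2.INTER_CUBIC))
```

```text
bench z -0.0009003338055306924
crate rim 365 c [595.  223.9] size [184.3  98. ] ang 3.03 z [27.8 34.5 38.8]
short 293 c [418.3  58.3] size [100.2 164.8] ang 2.58 z [21.6 25.4 28.6]
long 462 c [ 417.8 -152.2] size [108.  251.1] ang 8.5 z [20.7 25.8 32.3]
marker 188 c [568.8 429.1] size [127.   16.5] ang 4.45 z [ 8.2 14.3 19. ]
marker white 97 c [539.4 426.2] size [67.8 14.4] ang 5.0 z [ 9.2 14.4 18.5]
small 119 c [576.8 539.7] size [ 18. 100.] ang 39.12 z [ 6.8 10.7 15.2]
handle 236 c [403.4 315.8] size [121.6  30. ] ang 1.77 z [10.2 20.6 26.1]
sd 302 c [433.7 320.8] size [182.9  40.7] ang 2.67 z [ 5.  18.9 25.8]
j1 231 [ 0.5569792  -0.00334765  0.10355456] [[ 0.53643105 -0.02576208  0.08882705]
 [ 0.57847435  0.01968808  0.11630365]]
j2 230 [ 0.55307858 -0.12006352  0.1038137 ] [[ 0.53270712 -0.14325456  0.09010244]
 [ 0.5743956  -0.09745345  0.1173448 ]]
rack 2862 c [596.9 -66.7] size [249.3 129.3] ang 88.0 z [ 27.1  62.4 108.5]
cup 460 c [763.   77.2] size [70.6 89.9] ang 43.06 z [ 36.7  83.6 116.7]
timer 315 c [777.1 214.9] size [72.7 47.9] ang 66.01 z [31.3 44.2 52.9]
jerryes 571 c [819.1  35.7] size [ 63.3 139.7] ang 68.61 z [ 49.8 118.  156.7]
```

View pics/c1.png

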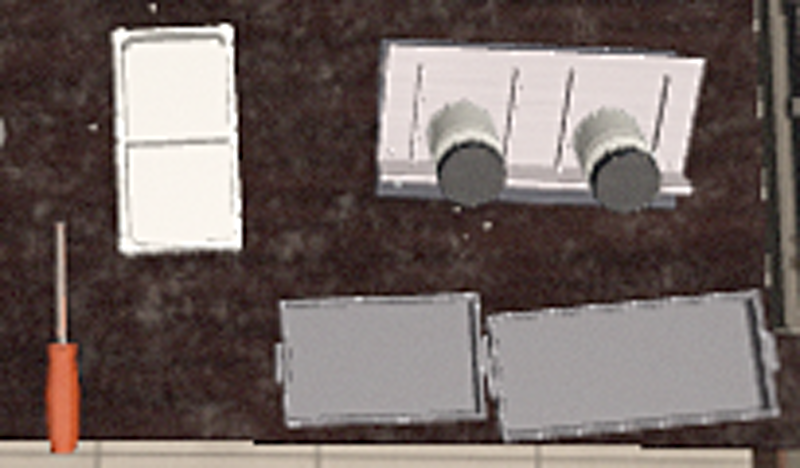

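The crop shows both jars seated, crate and trays clear, and the screwdriver's butt end (crop px 63,450) at the bench edge. I'll refine the numbers next.

Run:
```python
from h import *
s=load('top');X=cloud(s);C=s['color'].astype(int);f=1.5625
def reg(a,b,c,d): 
    m=np.zeros(X.shape[:2],bool);m[int(b/f):int(d/f),int(a/f):int(c/f)]=1;return m&np.isfinite(X[...,2])
lum=C.sum(-1)
def big(m):
    n,l,st,_=cv2.connectedComponentsWithStats(m.astype(np.uint8));return l==1+np.argmax(st[1:,4])
def rect(m,n):
    P=X[big(m)]; r=cv2.minAreaRect((P[:,:2]*1000).astype(np.float32)); print(n,len(P),'c',np.round(r[0],1),'size',np.round(r[1],1),'ang',round(r[2],2),'mean',P[:,:2].mean(0)*1e3)
for n,b in(('short',(412,348,499,410)),('long',(503,345,622,415))):
    m=reg(*b)&(abs(X[...,2]-.003)<.007)&(lum>350); rect(m,n+' floor')
for z in(.008,.012): rect(reg(318,340,342,425)&(C[...,0]>C[...,2]+60)&(X[...,2]>z),'handle')
rect(reg(320,315,338,372)&(X[...,2]>.002)&(lum>200),'blade')
P=X[big(reg(265,260,287,340)&(X[...,2]>.006))][:,:2]; u,S,v=np.linalg.svd(P-P.mean(0)); print('marker dir',v[0],np.degrees(np.arctan2(v[0,1],v[0,0])))
psi=np.radians(-1.9);e=np.array([np.cos(psi),np.sin(psi),0]);a=-.565*e+np.array([0,0,.825])
for n,b in(('j1',(470,265,512,325)),('j2',(530,267,575,327))):
    P=X[reg(*b)&(lum<330)&(X[...,2]>.07)]
    d=P@a; q=np.percentile(d,[50,80,95]); 
    T=P[abs(d-np.percentile(d,60))<.005]
    c=T.mean(0);nn=np.linalg.svd(T-c)[2][2]; 
    (x,y),r=cv2.minEnclosingCircle((np.stack([T@np.cross([0,0,1],e),T@np.cross(np.cross([0,0,1],e),a)],-1)*1e3).astype(np.float32))
    print(n,len(T),'pcts',q,'mean',c,'normal',nn*np.sign(nn[2]),'r',r, 'jar centre',c-.041*a,'base',c-.082*a)
print(a)
```

```text
short floor 1327 c [418.1  56.1] size [ 89.7 148.9] ang 2.56 mean [417.8574858  55.9956808]
long floor 1848 c [ 416.1 -144.3] size [ 89.9 206.9] ang 6.04 mean [ 415.88164997 -144.32874642]
handle 219 c [384.6 313. ] size [83.9 25.4] ang 1.58 mean [384.70278314 312.74795563]
handle 211 c [384.6 312.7] size [83.7 25. ] ang 1.2 mean [384.86309523 312.74252898]
blade 65 c [477.4 319. ] size [95.9  8.2] ang 1.6 mean [476.34573402 317.16701577]
marker dir [-0.99556981 -0.09402525] -174.6047806203499
j1 214 pcts [-0.22871408 -0.22724145 -0.22571355] mean [ 0.55583898 -0.00398974  0.10353674] normal [-0.57136794  0.0223216   0.82039041] r 25.970050811767578 jar centre [ 0.57899125 -0.00475778  0.06971174] base [ 0.60214351 -0.00552581  0.03588674]
j2 211 pcts [-0.22848318 -0.22675864 -0.22523817] mean [ 0.55206291 -0.12100955  0.10398004] normal [-0.57128785  0.02492523  0.82037121] r 26.28817367553711 jar centre [ 0.57521518 -0.12177759  0.07015504] base [ 0.59836744 -0.12254563  0.03633004]
[-0.56468937  0.01873268  0.825     ]
```

```bash
cat >> h.py <<'E'
def Rzy(z,y):
    z=np.array(z,float);z/=np.linalg.norm(z);y=np.array(y,float);y-=z*(y@z);y/=np.linalg.norm(y)
    return np.stack([np.cross(y,z),y,z],-1)
def plan(p,R):
    o=robot.get_obs();R0=Ro.from_euler('xyz',o['ee_rot']).as_matrix();p0=np.array(o['tool_pos'])
    rv=np.degrees(Ro.from_matrix(R0.T@R).as_rotvec()); d=R.T@(np.array(p)-p0)
    print('t',round(o['time'],2),'rot deg',np.round(rv,2),np.round(np.linalg.norm(rv),1),'| shift mm in final axes',np.round(d*1e3,1),np.round(np.linalg.norm(d)*1e3),'| world dp',np.round((np.array(p)-p0)*1e3,1),'| shift in current axes',np.round(R0.T@(np.array(p)-p0)*1e3,1),'w',round(o['width'],4),'F',np.round(o['wrist_force'],1),'q',np.round(o['joint_positions'],2))
a=np.array([-.5647,.0187,.825]); yr=np.array([.033,.999,0])
RT=Rzy(-a,yr); down=lambda deg:Rzy([0,0,-1],[-np.sin(np.radians(deg)),np.cos(np.radians(deg)),0])
J1=np.array([.579,-.005,.0697]);J2=np.array([.5752,-.1218,.070])
E
python3 -c "
from h import *
plan(J1+.12*a,RT)
plan(J1+.12*a,down(-1.9))"
```

```text
t 0.1 rot deg [ -5.27 -34.17 -16.68] 38.4 | shift mm in final axes [-267.2 -510.7  226.3] 619.0 | world dp [ 331.2 -522.   -35.7] | shift in current axes [-484.  -384.6   36.4] w 0.094 F [-1.1  0.9  0.2] q [ 1.13  0.09  1.37 -0.    1.68 -0.1 ]
t 0.1 rot deg [ -0.11  -0.03 -17.22] 17.2 | shift mm in final axes [-348.4 -510.7   35.7] 619.0 | world dp [ 331.2 -522.   -35.7] | shift in current axes [-484.  -384.6   36.4] w 0.094 F [-1.1  0.9  0.2] q [ 1.13  0.09  1.37 -0.    1.68 -0.1 ]
```

```bash
python3 -m crank '[[0,[0,0,0],[0,0,-8.5]],[0,[0,0,0],[0,0,-8.5]],[0,[-0.025,-0.0365,0],[0,0,0]],[0,[-0.025,-0.0365,0],[0,0,0]],[0,[-0.025,-0.0365,0],[0,0,0]],[0,[-0.025,-0.0365,0],[0,0,0]],[0,[-0.025,-0.0365,0],[0,0,0]],[0,[-0.025,-0.0365,0],[0,0,0]]]' && python3 -m crank '[[0,[-0.025,-0.0365,0],[0,0,0]],[0,[-0.025,-0.0365,0],[0,0,0]],[0,[-0.025,-0.0365,0],[0,0,0]],[0,[-0.025,-0.0365,0],[0,0,0]],[0,[-0.025,-0.0365,0],[0,0,0]],[0,[-0.025,-0.0365,0],[0,0,0]],[0,[-0.025,-0.0365,0],[0,0,0]],[0,[-0.02,-0.0365,0],[0,0,0]]]' && python3 -m crank '[[0,[0,0,0],[0,-6.8,0]],[0,[0,0,0],[0,-6.8,0]],[0,[0,0,0],[0,-6.8,0]],[0,[0,0,0],[0,-6.8,0]],[0,[0,0,0],[0,-6.8,0]],[0,[0,0,0],[0,0,0]],[0,[0,0,0],[0,0,0]]]'
python3 -c "
from h import *
plan(J1+.1*a,RT)
s=snap('wrist');cv2.imwrite('pics/w1.png',s['color'][...,::-1])"
```

```text
time: 0.9
tool_pos: [0.3223, 0.2935, 0.205]
ee_rot: [-3.141, -0.0, 3.105]
wrist_force: [-0.3, -0.3, -0.0]
width: 0.0938
finger_force: 0.0
time: 1.7
tool_pos: [0.5066, -0.0056, 0.2048]
ee_rot: [3.141, -0.001, 3.104]
wrist_force: [0.8, 0.8, 0.3]
width: 0.0941
finger_force: 0.0
time: 2.4
tool_pos: [0.5056, -0.0038, 0.2053]
ee_rot: [3.141, 0.592, 3.104]
wrist_force: [1.8, 0.1, 1.1]
width: 0.0941
finger_force: 0.0
t 2.4 rot deg [-0.13 -0.49 -0.21] 0.6 | shift mm in final axes [16.1  1.3 53.4] 56.0 | world dp [ 16.9   0.7 -53.1] | shift in current axes [15.6  1.3 53.5] w 0.0941 F [1.8 0.1 1.1] q [-0.17 -0.47  1.95  0.09  1.07 -1.72]
```

View pics/w1.png

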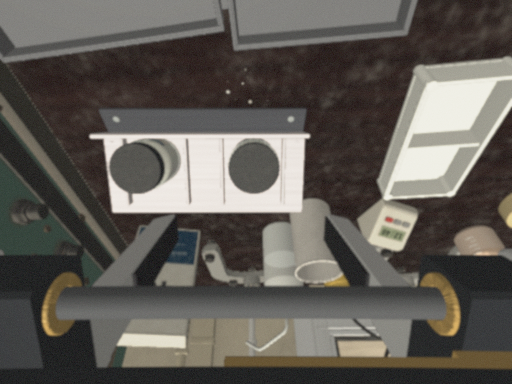

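The wrist view shows the jar 1 cap at (254,167), jar 2 at (137,168) and a clear path. I'll cross-check the cap positions with this camera.

Run:
```python
from h import *
s=load('wrist');X=cloud(s);lum=s['color'].astype(int).sum(-1)
for n,(u,v) in(('j1',(254,167)),('j2',(137,168))):
    m=np.zeros(lum.shape,bool);m[v-32:v+32,u-32:u+32]=1;m&=(lum<270)&np.isfinite(X[...,2])&(X[...,2]>.08)
    P=X[m];d=P@a;T=P[abs(d-np.percentile(d,60))<.005];c=T.mean(0);nn=np.linalg.svd(T-c)[2][2]
    e=np.array([.033,.999,0]);g=np.cross(e,a)
    ce=.5*sum(np.percentile(T@e,[1,99]));cg=.5*sum(np.percentile(T@g,[1,99]))
    print(n,len(T),c,nn*np.sign(nn[2]),'centre',c-.041*a,np.ptp(T@e),np.ptp(T@g))
```

```text
j1 1813 [ 0.55126895 -0.00352156  0.10078558] [-0.58948164  0.02503445  0.80739375] centre [ 0.57442165 -0.00428826  0.06696058] 0.046737933002921964 0.04873819225579573
j2 1912 [ 0.54743293 -0.11953605  0.10099536] [-0.58855699  0.0358931   0.80765856] centre [ 0.57058563 -0.12030275  0.06717036] 0.04969781348627157 0.04878787808976093
```

```bash
sed -i 's/^J1=.*/J1=np.array([.577,-.0045,.0685]);J2=np.array([.573,-.121,.0688])/' h.py; python3 -m crank '[[0,[0.014,0.001,0.04],[0,-0.5,0]],[0,[0,0,0.025],[0,0,0]],[0,[0,0,0],[0,0,0]]]'; python3 -c "
from h import *
plan(J1,RT)"
```

```text
time: 2.75
tool_pos: [0.5313, -0.0036, 0.1409]
ee_rot: [3.141, 0.595, 3.104]
wrist_force: [-0.6, -0.3, -0.6]
width: 0.0936
finger_force: 0.0
t 2.75 rot deg [-0.08 -0.31 -0.2 ] 0.4 | shift mm in final axes [ 3.2  0.6 85.6] 86.0 | world dp [ 45.7  -0.9 -72.4] | shift in current axes [ 2.7  0.7 85.6] w 0.0936 F [-0.6 -0.3 -0.6] q [-0.16 -0.36  2.02  0.09  0.9  -1.73]
```

Descend, close, then check the grip.

```bash
python3 -m crank '[[0,[0.002,0.001,0.03],[0,0,0]],[0,[0.001,0,0.03],[0,0,0]],[0,[0,0,0.015],[0,0,0]],[0,[0,0,0.01],[0,0,0]],[0,[0,0,0],[0,0,0]],[0,[0,0,0],[0,0,0]]]' && python3 -m crank '[[1,[0,0,0],[0,0,0]],[1,[0,0,0],[0,0,0]],[1,[0,0,0],[0,0,0]],[1,[0,0,0],[0,0,0]],[1,[0,0,0],[0,0,0]],[1,[0,0,0],[0,0,0]],[1,[0,0,0],[0,0,0]],[1,[0,0,0],[0,0,0]]]'; python3 -c "
from h import *
plan(J1,RT)"
```

```text
time: 3.35
tool_pos: [0.5778, -0.0045, 0.0739]
ee_rot: [-3.141, 0.604, 3.105]
wrist_force: [-0.3, -0.8, 0.0]
width: 0.094
finger_force: 0.0
time: 4.15
tool_pos: [0.5767, -0.0043, 0.0722]
ee_rot: [3.141, 0.602, 3.104]
wrist_force: [-0.6, 0.8, 0.8]
width: 0.0537
finger_force: 30.0
t 4.15 rot deg [-0.12  0.11 -0.2 ] 0.3 | shift mm in final axes [ 1.9 -0.2  3.3] 4.0 | world dp [ 0.3 -0.2 -3.7] | shift in current axes [ 1.9 -0.2  3.3] w 0.0537 F [-0.6  0.8  0.8] q [-0.14 -0.18  2.03  0.09  0.7  -1.73]
```

```bash
python3 -m crank '[[1,[0,0,-0.01],[0,0,0]],[1,[0,0,-0.02],[0,0,0]],[1,[0,0,-0.025],[0,0,0]],[1,[0,0,-0.025],[0,0,0]],[1,[0,0,-0.025],[0,0,0]],[1,[0,0,-0.02],[0,0,0]],[1,[0,0,0],[0,0,0]]]'; python3 -c "
from h import *
plan(J1+a*.12,RT)
s=snap('scene');cv2.imwrite('pics/s1.png',s['color'][60:300,150:450,::-1].repeat(2,0).repeat(2,1))"
```

```text
time: 4.85
tool_pos: [0.5062, -0.002, 0.1789]
ee_rot: [-3.141, 0.608, 3.105]
wrist_force: [0.1, 0.4, -0.7]
width: 0.054
finger_force: 30.0
t 4.85 rot deg [-0.18  0.44 -0.17] 0.5 | shift mm in final axes [ 4.  -0.2 11.1] 12.0 | world dp [  3.   -0.3 -11.4] | shift in current axes [ 4.1 -0.2 11.1] w 0.054 F [ 0.1  0.4 -0.7] q [-0.17 -0.47  2.01  0.09  1.   -1.73]
```

View pics/s1.png

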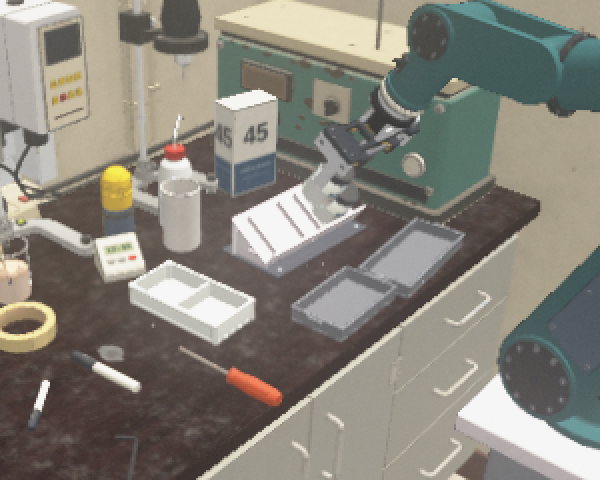

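```bash
python3 -m crank '[[1,[0,0,0],[0,6.9,0]],[1,[0,0,0],[0,6.9,0]],[1,[0,0,0],[0,6.9,0]],[1,[0,0,0],[0,6.9,0]],[1,[0,0,0],[0,7.2,0]],[1,[0,0,0],[0,0,0]],[1,[0,0,0],[0,0,0]]]'; python3 -c "
from h import *
plan([.639,.226,.15],down(-1.9))"
```

```text
time: 5.6
tool_pos: [0.5058, -0.0017, 0.1726]
ee_rot: [3.141, -0.008, 3.105]
wrist_force: [0.8, 0.5, -0.9]
width: 0.0537
finger_force: 30.0
t 5.6 rot deg [ 0.03 -0.48 -0.22] 0.5 | shift mm in final axes [-125.6  232.    22.6] 265.0 | world dp [133.2 227.7 -22.6] | shift in current axes [-124.9  232.5   21.6] w 0.0537 F [ 0.8  0.5 -0.9] q [-0.12  0.    1.52 -0.    1.62 -1.65]
```

```bash
python3 -m crank '[[1,[-0.008,0.015,0],[0,-0.4,0]],[1,[-0.017,0.031,0],[0,0,0]],[1,[-0.017,0.031,0],[0,0,0]],[1,[-0.017,0.031,0],[0,0,0]],[1,[-0.017,0.031,0],[0,0,0]],[1,[-0.017,0.031,0],[0,0,0]],[1,[-0.017,0.031,0],[0,0,0]],[1,[-0.015,0.031,0],[0,0,0]]]' && python3 -m crank '[[1,[0,0,0.02],[0,0,0]],[1,[0,0,0.015],[0,0,0]],[1,[0,0,0],[0,0,0]],[1,[0,0,0],[0,0,0]]]';python3 -c "
from h import *
plan([.639,.226,.05],down(-1.9))
s=snap('scene');X=cloud(s);cv2.imwrite('pics/s2.png',cv2.resize(s['color'][120:270,180:380,::-1],(800,600)))"
```

```text
time: 6.4
tool_pos: [0.6389, 0.2264, 0.1763]
ee_rot: [3.141, 0.004, 3.104]
wrist_force: [0.3, -1.0, -1.4]
width: 0.0536
finger_force: 30.0
time: 6.8
tool_pos: [0.6385, 0.2245, 0.1403]
ee_rot: [-3.141, 0.001, 3.104]
wrist_force: [0.3, -0.4, -1.1]
width: 0.0537
finger_force: 30.0
t 6.8 rot deg [-0.01  0.06 -0.27] 0.3 | shift mm in final axes [-0.4  1.5 90.3] 90.0 | world dp [  0.5   1.5 -90.3] | shift in current axes [-0.3  1.5 90.3] w 0.0537 F [ 0.3 -0.4 -1.1] q [ 0.25  0.39  1.14 -0.    1.62 -1.28]
```

View pics/s2.png

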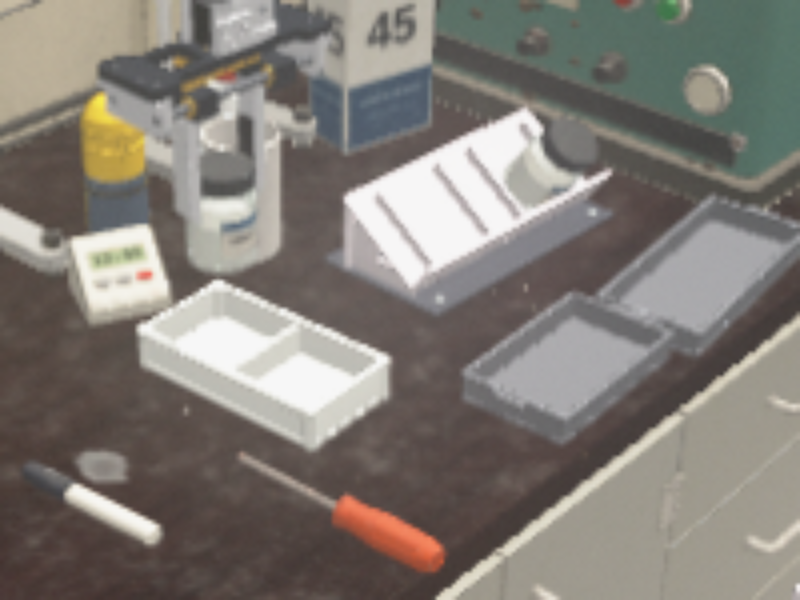

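Jar 1 hangs upright between the fingers at (225,215), above the far cell of the crate. I'll lower it.

```bash
python3 -c "
from h import *
s=load('scene');X=cloud(s);lum=s['color'].astype(int).sum(-1)
m=np.zeros(lum.shape,bool);m[155:172,228:245]=1
P=X[m&(lum<250)];print(np.nanpercentile(P,[5,50,90,97],axis=0))"
python3 -m crank '[[1,[0,0.001,0.02],[0,0,0]],[1,[0,0,0.025],[0,0,0]],[1,[0,0,0.02],[0,0,0]],[1,[0,0,0.015],[0,0,0]],[1,[0,0,0],[0,0,0]],[1,[0,0,0],[0,0,0]]]'
```

```text
[[0.61078079 0.19936317 0.16546957]
 [0.62004593 0.24006345 0.17106685]
 [0.63392559 0.2490545  0.18476313]
 [0.6384434  0.25186797 0.18812455]]
time: 7.45
tool_pos: [0.6401, 0.2263, 0.0614]
ee_rot: [3.141, 0.003, 3.104]
wrist_force: [-0.5, 1.1, -1.9]
width: 0.0537
finger_force: 30.0
```

```bash
python3 -m crank '[[1,[0,0,0.005],[0,0,0]],[1,[0,0,0.003],[0,0,0]],[1,[0,0,0],[0,0,0]],[1,[0,0,0],[0,0,0]]]' ; python3 -m crank '[[1,[0,0,0.002],[0,0,0]],[1,[0,0,0],[0,0,0]],[1,[0,0,0],[0,0,0]]]'; python3 -m crank '[[1,[0,0,0.002],[0,0,0]],[1,[0,0,0],[0,0,0]],[1,[0,0,0],[0,0,0]]]'
```

```text
time: 7.85
tool_pos: [0.6397, 0.2265, 0.0525]
ee_rot: [3.141, 0.002, 3.105]
wrist_force: [-0.5, -0.1, -1.0]
width: 0.0538
finger_force: 30.0
time: 8.15
tool_pos: [0.6396, 0.2264, 0.0502]
ee_rot: [3.142, 0.002, 3.104]
wrist_force: [-0.1, -0.1, -0.7]
width: 0.0534
finger_force: 30.0
time: 8.45
tool_pos: [0.64, 0.2265, 0.0488]
ee_rot: [3.141, 0.003, 3.104]
wrist_force: [1.6, 0.4, 0.2]
width: 0.0535
finger_force: 30.0
```

```bash
python3 -m crank '[[1,[0,0,0.002],[0,0,0]],[1,[0,0,0],[0,0,0]],[1,[0,0,0],[0,0,0]]]'; python3 -m crank '[[1,[0,0,0.001],[0,0,0]],[1,[0,0,0],[0,0,0]],[1,[0,0,0],[0,0,0]]]'
```

```text
time: 8.75
tool_pos: [0.6409, 0.2266, 0.0484]
ee_rot: [3.141, 0.005, 3.105]
wrist_force: [-0.3, -0.6, 5.0]
width: 0.0534
finger_force: 30.0
time: 9.05
tool_pos: [0.6412, 0.2267, 0.0483]
ee_rot: [3.141, 0.006, 3.105]
wrist_force: [-0.9, -0.2, 7.2]
width: 0.0537
finger_force: 30.0
```

Contact made. Open, retract, look.

```bash
python3 -m crank '[[1,[0,0,-0.001],[0,0,0]],[0.3,[0,0,0],[0,0,0]],[0,[0,0,0],[0,0,0]],[0,[0,0,0],[0,0,0]],[0,[0,0,0],[0,0,0]],[0,[0,0,0],[0,0,0]],[0,[0,0,0],[0,0,0]]]' && python3 -m crank '[[0,[0,0,-0.02],[0,0,0]],[0,[0,0,-0.03],[0,0,0]],[0,[0,0,-0.04],[0,0,0]],[0,[0,0,-0.04],[0,0,0]],[0,[0,0,0],[0,0,0]]]'; python3 -c "
from h import *
plan(J2+.12*a+np.array([0,0,.04]),down(-1.9))
s=snap('scene');X=cloud(s);cv2.imwrite('pics/s3.png',cv2.resize(s['color'][120:270,180:380,::-1],(800,600)))"
```

```text
time: 9.75
tool_pos: [0.6395, 0.2264, 0.046]
ee_rot: [-3.142, 0.001, 3.104]
wrist_force: [-0.0, 1.3, 0.4]
width: 0.0937
finger_force: 0.0
time: 10.25
tool_pos: [0.6427, 0.2274, 0.1852]
ee_rot: [3.137, 0.016, 3.105]
wrist_force: [0.4, 0.2, 1.0]
width: 0.094
finger_force: 0.0
t 10.25 rot deg [ 0.25  0.9  -0.22] 1.0 | shift mm in final axes [ 125.9 -350.5  -22.6] 373.0 | world dp [-137.5 -346.1   22.6] | shift in current axes [ 124.2 -350.9  -26. ] w 0.094 F [0.4 0.2 1. ] q [ 0.26  0.38  1.06 -0.    1.69 -1.28]
```

View pics/s3.png

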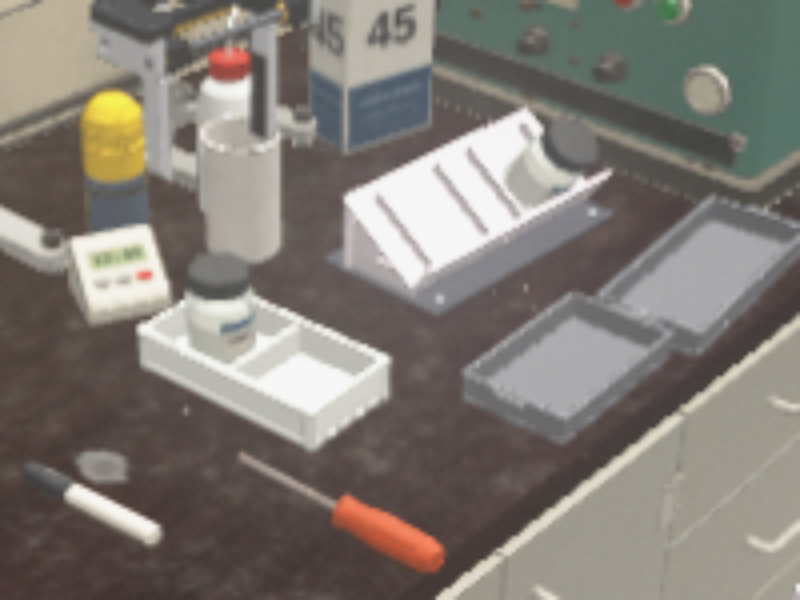

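Jar 1 stands upright in the far cell at (222,305). Next is jar 2.

```bash
python3 -c "
from h import *
s=snap('top');X=cloud(s)
m=(X[...,2]>.15)&(X[...,2]<.45)&(X[...,0]>.35)&(X[...,0]<.75)&(X[...,1]<-.18)&(X[...,1]>-.5)
print('cabinet y max',np.percentile(X[m][:,1],[90,97,99.5]))"
python3 -m crank '[[0,[0.014,-0.039,-0.0025],[0,0,0]],[0,[0.014,-0.039,-0.0025],[0,0,0]],[0,[0.014,-0.039,-0.0025],[0,0,0]],[0,[0.014,-0.039,-0.0025],[0,0,0]],[0,[0.014,-0.039,-0.0025],[0,0,0]],[0,[0.014,-0.039,-0.0025],[0,0,0]],[0,[0.014,-0.039,-0.0025],[0,0,0]],[0,[0.014,-0.039,-0.0025],[0,0,0]]]' && python3 -m crank '[[0,[0.014,-0.038,-0.0025],[0,0,0]],[0,[0,0,0],[0,-6.8,0]],[0,[0,0,0],[0,-6.8,0]],[0,[0,0,0],[0,-6.8,0]],[0,[0,0,0],[0,-6.8,0]],[0,[0,0,0],[0,-6.8,0]],[0,[0,0,0],[0,0,0]],[0,[0,0,0],[0,0,0]]]';python3 -c "
from h import *
plan(J2+.1*a,RT);plan(J2,RT)"
```

```text
cabinet y max [-0.27287224 -0.26879249 -0.25720413]
time: 11.15
tool_pos: [0.5139, -0.0822, 0.1934]
ee_rot: [3.14, -0.003, 3.105]
wrist_force: [0.9, -0.3, 1.6]
width: 0.094
finger_force: 0.0
time: 11.95
tool_pos: [0.4996, -0.1186, 0.1968]
ee_rot: [3.14, 0.591, 3.102]
wrist_force: [0.1, 0.2, 0.7]
width: 0.0943
finger_force: 0.0
t 11.95 rot deg [-0.1  -0.52 -0.29] 0.6 | shift mm in final axes [11.7  0.  47.1] 49.0 | world dp [ 16.9  -0.6 -45.5] | shift in current axes [11.3  0.  47.2] w 0.0943 F [0.1 0.2 0.7] q [-0.53 -0.43  1.94  0.3   1.11 -2.12]
t 11.95 rot deg [-0.1  -0.52 -0.29] 0.6 | shift mm in final axes [ 11.7   0.  147.1] 148.0 | world dp [  73.4   -2.4 -128. ] | shift in current axes [ 10.4   0.2 147.2] w 0.0943 F [0.1 0.2 0.7] q [-0.53 -0.43  1.94  0.3   1.11 -2.12]
```

```bash
python3 -m crank '[[0,[0.012,0,0.02],[0,-0.5,0]],[0,[0,0,0.03],[0,0,0]],[0,[0,0,0.03],[0,0,0]],[0,[0,0,0.025],[0,0,0]],[0,[0,0,0],[0,0,0]]]';python3 -c "
from h import *
plan(J2,RT)"
```

```text
time: 12.45
tool_pos: [0.5508, -0.1196, 0.1019]
ee_rot: [3.138, 0.597, 3.105]
wrist_force: [-0.5, -0.3, 0.3]
width: 0.0942
finger_force: 0.0
t 12.45 rot deg [ 0.07 -0.21 -0.18] 0.3 | shift mm in final axes [ 0.3 -0.7 39.9] 40.0 | world dp [ 22.2  -1.4 -33.1] | shift in current axes [ 0.2 -0.7 39.9] w 0.0942 F [-0.5 -0.3  0.3] q [-0.46 -0.23  2.    0.32  0.84 -2.15]
```

```bash
python3 -m crank '[[0,[0,-0.001,0.02],[0,0,0]],[0,[0,0,0.016],[0,0,0]],[0,[0,0,0],[0,0,0]],[0,[0,0,0],[0,0,0]]]' && python3 -m crank '[[1,[0,0,0],[0,0,0]],[1,[0,0,0],[0,0,0]],[1,[0,0,0],[0,0,0]],[1,[0,0,0],[0,0,0]],[1,[0,0,0],[0,0,0]],[1,[0,0,0],[0,0,0]],[1,[0,0,0],[0,0,0]],[1,[0,0,0],[0,0,0]]]' && python3 -m crank '[[1,[0,0,-0.01],[0,0,0]],[1,[0,0,-0.02],[0,0,0]],[1,[0,0,-0.025],[0,0,0]],[1,[0,0,-0.025],[0,0,0]],[1,[0,0,-0.025],[0,0,0]],[1,[0,0,-0.02],[0,0,0]],[1,[0,0,0],[0,0,0]]]' && python3 -m crank '[[1,[0,0,0],[0,6.9,0]],[1,[0,0,0],[0,6.9,0]],[1,[0,0,0],[0,6.9,0]],[1,[0,0,0],[0,6.9,0]],[1,[0,0,0],[0,6.7,0]],[1,[0,0,0],[0,0,0]],[1,[0,0,0],[0,0,0]]]'; python3 -c "
from h import *
plan([.551,.2215,.175],down(-1.9))"
```

```text
time: 12.85
tool_pos: [0.5714, -0.1224, 0.077]
ee_rot: [-3.141, 0.605, 3.105]
wrist_force: [-0.2, -0.2, -0.7]
width: 0.0939
finger_force: 0.0
time: 13.65
tool_pos: [0.5705, -0.1222, 0.0759]
ee_rot: [3.141, 0.604, 3.104]
wrist_force: [-1.1, -0.2, 1.0]
width: 0.0534
finger_force: 30.0
time: 14.35
tool_pos: [0.4997, -0.1205, 0.1824]
ee_rot: [-3.138, 0.609, 3.106]
wrist_force: [1.2, -0.5, -0.2]
width: 0.0533
finger_force: 30.0
time: 15.05
tool_pos: [0.4994, -0.1192, 0.1766]
ee_rot: [3.14, 0.003, 3.105]
wrist_force: [-0.5, 0.4, -1.3]
width: 0.0535
finger_force: 30.0
t 15.05 rot deg [ 0.07  0.2  -0.18] 0.3 | shift mm in final axes [-40.2 342.3   1.6] 345.0 | world dp [ 51.6 340.7  -1.6] | shift in current axes [-39.2 342.4   2.2] w 0.0535 F [-0.5  0.4 -1.3] q [-0.35  0.01  1.51  0.    1.62 -1.88]
```

```bash
python3 -m crank '[[1,[-0.002,0.015,0],[0,0,0]],[1,[-0.0035,0.031,0],[0,0,0]],[1,[-0.0035,0.031,0],[0,0,0]],[1,[-0.0035,0.031,0],[0,0,0]],[1,[-0.0035,0.031,0],[0,0,0]],[1,[-0.0035,0.031,0],[0,0,0]],[1,[-0.0035,0.031,0],[0,0,0]],[1,[-0.0035,0.031,0],[0,0,0]]]' && python3 -m crank '[[1,[-0.0035,0.031,0],[0,0,0]],[1,[-0.0035,0.031,0],[0,0,0]],[1,[-0.0035,0.031,0],[0,0,0]],[1,[-0.0025,0.018,0],[0,0,0]],[1,[0,0,0.02],[0,0,0]],[1,[0,0,0.03],[0,0,0]],[1,[0,0,0],[0,0,0]],[1,[0,0,0],[0,0,0]]]'; python3 -c "
from h import *
plan([.551,.2215,.055],down(-1.9))"
```

```text
time: 15.85
tool_pos: [0.5333, 0.1131, 0.1798]
ee_rot: [3.14, 0.008, 3.104]
wrist_force: [0.9, 0.0, -0.7]
width: 0.0532
finger_force: 30.0
time: 16.65
tool_pos: [0.5511, 0.2213, 0.129]
ee_rot: [-3.141, 0.005, 3.104]
wrist_force: [-0.3, 0.1, -0.5]
width: 0.0532
finger_force: 30.0
t 16.65 rot deg [-0.01  0.26 -0.25] 0.4 | shift mm in final axes [ 0.1  0.2 74. ] 74.0 | world dp [ -0.1   0.2 -74. ] | shift in current axes [ 0.5  0.2 74. ] w 0.0532 F [-0.3  0.1 -0.5] q [ 0.29  0.21  1.39 -0.    1.54 -1.25]
```

```bash
python3 -m crank '[[1,[0,0,0.025],[0,0,0]],[1,[0,0,0.025],[0,0,0]],[1,[0,0,0.015],[0,0,0]],[1,[0,0,0.007],[0,0,0]],[1,[0,0,0],[0,0,0]],[1,[0,0,0],[0,0,0]]]'; python3 -m crank '[[1,[0,0,0.002],[0,0,0]],[1,[0,0,0],[0,0,0]],[1,[0,0,0],[0,0,0]]]'; python3 -m crank '[[1,[0,0,0.002],[0,0,0]],[1,[0,0,0],[0,0,0]],[1,[0,0,0],[0,0,0]]]'
```

```text
time: 17.25
tool_pos: [0.5533, 0.2219, 0.0583]
ee_rot: [3.141, 0.008, 3.104]
wrist_force: [-0.8, 0.2, -1.0]
width: 0.0529
finger_force: 30.0
time: 17.55
tool_pos: [0.5526, 0.2218, 0.0554]
ee_rot: [3.141, 0.006, 3.105]
wrist_force: [0.1, 0.3, -1.5]
width: 0.0532
finger_force: 30.0
time: 17.85
tool_pos: [0.5526, 0.2218, 0.0531]
ee_rot: [3.141, 0.006, 3.105]
wrist_force: [0.9, 0.4, 0.0]
width: 0.0532
finger_force: 30.0
```

```bash
python3 -m crank '[[1,[0,0,0.002],[0,0,0]],[1,[0,0,0],[0,0,0]],[1,[0,0,0],[0,0,0]]]'; python3 -m crank '[[1,[0,0,0.0015],[0,0,0]],[1,[0,0,0],[0,0,0]],[1,[0,0,0],[0,0,0]]]'
```

```text
time: 18.15
tool_pos: [0.5537, 0.2219, 0.0526]
ee_rot: [3.141, 0.009, 3.105]
wrist_force: [1.1, -0.0, 4.9]
width: 0.053
finger_force: 30.0
time: 18.45
tool_pos: [0.5545, 0.222, 0.0523]
ee_rot: [3.14, 0.011, 3.104]
wrist_force: [1.5, -0.4, 8.6]
width: 0.0533
finger_force: 30.0
```

```bash
python3 -m crank '[[1,[0,0,-0.0015],[0,0,0]],[0.3,[0,0,0],[0,0,0]],[0,[0,0,0],[0,0,0]],[0,[0,0,0],[0,0,0]],[0,[0,0,0],[0,0,0]],[0,[0,0,0],[0,0,0]],[0,[0,0,0],[0,0,0]]]' && python3 -m crank '[[0,[0,0,-0.02],[0,0,0]],[0,[0,0,-0.03],[0,0,0]],[0,[0,0,-0.04],[0,0,0]],[0,[0,0,-0.04],[0,0,0]],[0,[0,0,0],[0,0,0]]]'; python3 -c "
from h import *
plan([.558,.428,.1],down(5.2))
s=snap('wrist');cv2.imwrite('pics/w2.png',s['color'][...,::-1])
s=snap('top');X=cloud(s);C=s['color'].astype(int);f=1.5625
m=np.zeros(X.shape[:2],bool);m[int(270/f):int(305/f),int(288/f):int(312/f)]=1
m&=C.sum(-1)>230
P=X[m&np.isfinite(X[...,2])];print('thing',len(P),np.percentile(P,[3,50,97],axis=0))
for (u,v) in((376,266),(376,310)):pass
m=(X[...,2]>.06)&(X[...,2]<.1)&(X[...,0]>.48)&(X[...,0]<.7)&(X[...,1]>.17)&(X[...,1]<.28);P=X[m]
for k in(P[:,0]>.595,P[:,0]<.595):
  Q=P[k];print('jar',Q.mean(0),np.percentile(Q[:,2],[10,50,90]))"
```

```text
time: 19.15
tool_pos: [0.5522, 0.2216, 0.0505]
ee_rot: [-3.142, 0.005, 3.105]
wrist_force: [-0.3, 0.2, -0.6]
width: 0.0936
finger_force: 0.0
time: 19.65
tool_pos: [0.555, 0.2227, 0.1888]
ee_rot: [3.137, 0.018, 3.105]
wrist_force: [0.7, 0.0, 0.4]
width: 0.0935
finger_force: 0.0
t 19.65 rot deg [ 0.19  1.07 -7.32] 7.4 | shift mm in final axes [-21.6 204.2  88.8] 224.0 | world dp [  3.  205.3 -88.8] | shift in current axes [  6.2 204.8  89.7] w 0.0935 F [0.7 0.  0.4] q [ 0.29  0.18  1.3  -0.    1.64 -1.25]
thing 134 [[ 5.77791030e-01  3.68994823e-01 -4.03869629e-03]
 [ 6.01541537e-01  3.87851063e-01  3.49484250e-04]
 [ 6.22045358e-01  4.04577988e-01  4.31504058e-03]]<string>:12: RuntimeWarning: Mean of empty slice.
  ret = um.true_divide(
Traceback (most recent call last):
IndexError: index -1 is out of bounds for axis 0 with size 0
```

View pics/w2.png

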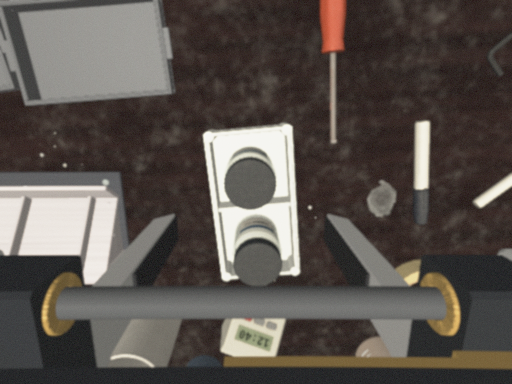

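Both jars stand in their cells, caps at (249,178) and (257,255). Next is the larger marker at (421,172).

```bash
python3 -m crank '[[0.6,[0,0,0],[0,0,-7.1]],[0.6,[-0.0035,0.034,0],[0,0,0]],[0.6,[-0.0035,0.034,0],[0,0,0]],[0.6,[-0.0035,0.034,0],[0,0,0]],[0.6,[-0.0035,0.034,0],[0,0,0]],[0.6,[-0.0035,0.034,0],[0,0,0]],[0.6,[-0.0035,0.034,0],[0,0,0]],[0.6,[0,0,0.04],[0,0,0]]]' && python3 -m crank '[[0.6,[0,0,0.03],[0,0,0]],[0.6,[0,0,0],[0,0,0]],[0.6,[0,0,0],[0,0,0]]]'; python3 -c "
from h import *
plan([.558,.428,.003],down(5.2))
s=snap('wrist');X=cloud(s);lum=s['color'].astype(int).sum(-1)
m=(abs(X[...,0]-.56)<.09)&(abs(X[...,1]-.428)<.045)&(X[...,2]>.007)&(X[...,2]<.025)
P=X[m][:,:2];r=cv2.minAreaRect((P*1e3).astype(np.float32));print('marker',len(P),r,P.mean(0))"
```

```text
time: 20.55
tool_pos: [0.5563, 0.4326, 0.1444]
ee_rot: [3.136, 0.014, -3.05]
wrist_force: [-0.4, 0.3, 0.2]
width: 0.0379
finger_force: 0.0
time: 20.85
tool_pos: [0.5542, 0.4259, 0.1084]
ee_rot: [-3.139, 0.001, -3.055]
wrist_force: [0.8, -0.5, 0.6]
width: 0.0375
finger_force: 0.0
t 20.85 rot deg [-0.17  0.05 -0.23] 0.3 | shift mm in final axes [ -4.    1.7 105.4] 105.0 | world dp [   3.8    2.1 -105.4] | shift in current axes [ -3.9   2.  105.4] w 0.0375 F [ 0.8 -0.5  0.6] q [ 0.58  0.45  1.11 -0.    1.58 -1.08]
marker 2025 ((567.2460327148438, 431.4271545410156), (128.04922485351562, 16.234521865844727), 4.854513645172119) [0.56388497 0.43047297]
```

```bash
python3 -m crank '[[0.6,[-0.004,0.003,0.03],[0,0,0]],[0.6,[0,0,0.03],[0,0,0]],[0.6,[0,0,0.025],[0,0,0]],[0.6,[0,0,0.012],[0,0,0]],[0.6,[0,0,0],[0,0,0]],[0.6,[0,0,0],[0,0,0]]]'
```

```text
time: 21.5
tool_pos: [0.5607, 0.4307, 0.0162]
ee_rot: [3.141, 0.008, -3.055]
wrist_force: [0.3, 0.4, 0.4]
width: 0.0378
finger_force: 0.0
```

```bash
python3 -m crank '[[0.6,[0,0,0.008],[0,0,0]],[0.6,[0,0,0.003],[0,0,0]],[0.6,[0,0,0],[0,0,0]],[0.6,[0,0,0],[0,0,0]]]' && python3 -m crank '[[1,[0,0,0],[0,0,0]],[1,[0,0,0],[0,0,0]],[1,[0,0,0],[0,0,0]],[1,[0,0,0],[0,0,0]],[1,[0,0,0],[0,0,0]],[1,[0,0,0],[0,0,0]]]'
```

```text
time: 21.9
tool_pos: [0.5596, 0.4301, 0.003]
ee_rot: [-3.141, 0.005, -3.055]
wrist_force: [-0.1, 0.0, -0.4]
width: 0.0372
finger_force: 0.0
time: 22.5
tool_pos: [0.5596, 0.4301, 0.003]
ee_rot: [-3.141, 0.005, -3.055]
wrist_force: [-0.1, 0.6, -0.0]
width: 0.0145
finger_force: 30.0
```

```bash
python3 -m crank '[[1,[0,0,-0.02],[0,0,0]],[1,[0,0,-0.04],[0,0,0]],[1,[0,0,-0.04],[0,0,0]],[1,[0,0,-0.04],[0,0,0]],[1,[0,0,0],[0,0,7.7]],[1,[0,0,0],[0,0,7.7]],[1,[0,0,0],[0,0,7.7]],[1,[0,0,0],[0,0,7.7]]]' && python3 -m crank '[[1,[0,0,0],[0,0,7.7]],[1,[0,0,0],[0,0,7.7]],[1,[0,0,0],[0,0,7.7]],[1,[0,0,0],[0,0,7.7]],[1,[0,0,0],[0,0,7.7]],[1,[0,0,0],[0,0,7.7]],[1,[0,0,0],[0,0,7.7]],[1,[0,0,0],[0,0,7.7]]]'; python3 -c "
from h import *
plan([.4175,.064,.15],down(-87.4))"
```

```text
time: 23.3
tool_pos: [0.5587, 0.4299, 0.1427]
ee_rot: [3.14, 0.005, 2.685]
wrist_force: [-0.3, -0.8, -0.0]
width: 0.0147
finger_force: 30.0
time: 24.1
tool_pos: [0.5587, 0.4299, 0.1426]
ee_rot: [3.137, 0.001, 1.61]
wrist_force: [0.5, 0.5, -0.2]
width: 0.0148
finger_force: 30.0
t 24.1 rot deg [ 0.28  0.04 -0.34] 0.4 | shift mm in final axes [-359.2 -157.7   -7.4] 392.0 | world dp [-141.2 -365.9    7.4] | shift in current axes [-360.1 -155.5   -7.9] w 0.0148 F [ 0.5  0.5 -0.2] q [ 0.58  0.45  1.05 -0.    1.64  0.54]
```

```bash
python3 -m crank '[[1,[-0.036,-0.0155,0],[0,0,0]],[1,[-0.036,-0.0155,0],[0,0,0]],[1,[-0.036,-0.0155,0],[0,0,0]],[1,[-0.036,-0.0155,0],[0,0,0]],[1,[-0.036,-0.0155,0],[0,0,0]],[1,[-0.036,-0.0155,0],[0,0,0]],[1,[-0.036,-0.0155,0],[0,0,0]],[1,[-0.036,-0.0155,0],[0,0,0]]]' && python3 -m crank '[[1,[-0.036,-0.0155,0],[0,0,0]],[1,[-0.036,-0.0155,0],[0,0,0]],[1,[0,0,0.03],[0,0,0]],[1,[0,0,0.03],[0,0,0]],[1,[0,0,0.025],[0,0,0]],[1,[0,0,0],[0,0,0]],[1,[0,0,0],[0,0,0]]]'; python3 -c "
from h import *
plan([.4175,.064,.008],down(-87.4))
s=snap('wrist');X=cloud(s)
s=snap('top')
cv2.imwrite('pics/t2.png',cv2.resize(s['color'][130:280,180:400,::-1],(800,545)))"
```

```text
time: 24.9
tool_pos: [0.447, 0.1354, 0.1423]
ee_rot: [3.136, 0.001, 1.616]
wrist_force: [0.1, -0.1, 0.7]
width: 0.0148
finger_force: 30.0
time: 25.6
tool_pos: [0.4205, 0.0634, 0.0575]
ee_rot: [3.137, 0.0, 1.616]
wrist_force: [1.4, 0.2, -0.5]
width: 0.015
finger_force: 30.0
t 25.6 rot deg [ 0.28  0.02 -0.02] 0.3 | shift mm in final axes [ 0.7 -3.  49.5] 50.0 | world dp [ -3.    0.6 -49.5] | shift in current axes [ 0.7 -3.2 49.5] w 0.015 F [ 1.4  0.2 -0.5] q [ 0.02 -0.12  1.87 -0.    1.38 -0.03]
```

View pics/t2.png

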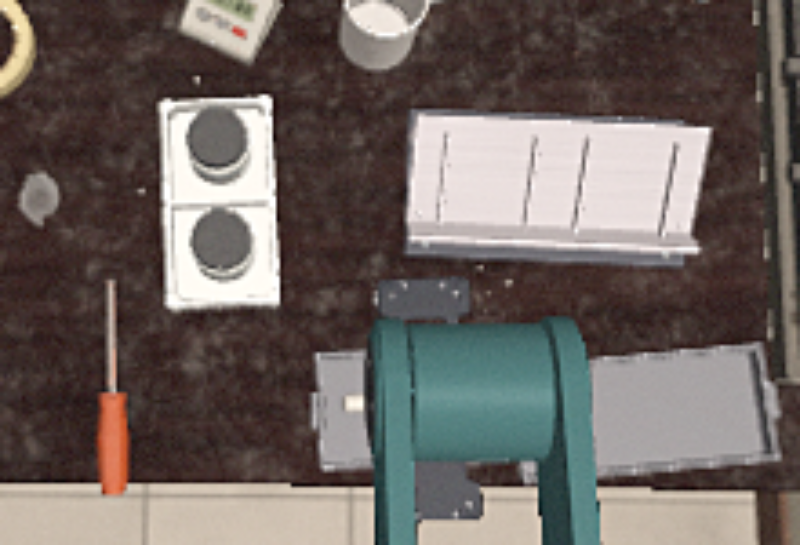

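The marker's white end (345,403) is inside the tray outline, and the jars are centred in their cells. I'll lower and release with a partial opening.

```bash
python3 -m crank '[[1,[0,-0.003,0.02],[0,0,0]],[1,[0,0,0.017],[0,0,0]],[1,[0,0,0.008],[0,0,0]],[1,[0,0,0.003],[0,0,0]],[1,[0,0,0],[0,0,0]],[1,[0,0,0],[0,0,0]]]'; python3 -m crank '[[1,[0,0,0.002],[0,0,0]],[1,[0,0,0],[0,0,0]],[1,[0,0,0],[0,0,0]]]'
```

```text
time: 26.3
tool_pos: [0.4188, 0.0634, 0.0102]
ee_rot: [3.134, 0.0, 1.616]
wrist_force: [0.6, -0.8, -0.3]
width: 0.0146
finger_force: 30.0
time: 26.6
tool_pos: [0.418, 0.0633, 0.0073]
ee_rot: [3.136, 0.0, 1.616]
wrist_force: [0.4, 0.3, 0.6]
width: 0.0147
finger_force: 30.0
```

```bash
python3 -m crank '[[1,[0,0,0.001],[0,0,0]],[1,[0,0,0],[0,0,0]],[0.65,[0,0,0],[0,0,0]],[0.65,[0,0,0],[0,0,0]],[0.65,[0,0,0],[0,0,0]],[0.65,[0,0,0],[0,0,0]]]' && python3 -m crank '[[0.65,[0,0,-0.02],[0,0,0]],[0.65,[0,0,-0.04],[0,0,0]],[0.65,[0,0,-0.04],[0,0,0]],[0.65,[0,0,-0.04],[0,0,0]],[0.65,[0,0,0],[0,0,0]]]'; python3 -c "
from h import *
for n in('down',):
  plan([.383,.3127,.15],down(2.3));plan([.383,.3127,.15],down(-177.7))
s=snap('wrist');X=cloud(s)
m=(abs(X[...,0]-.418)<.035)&(abs(X[...,1]-.056)<.073)&(X[...,2]>.011)&(X[...,2]<.03)&(s['color'].astype(int).sum(-1)>0)
P=X[m][:,:2];r=cv2.minAreaRect((P*1e3).astype(np.float32));print('marker',len(P),r,np.median(X[m][:,2]))"
```

```text
time: 27.2
tool_pos: [0.4179, 0.0633, 0.0061]
ee_rot: [3.136, 0.0, 1.616]
wrist_force: [-0.3, 0.0, -0.0]
width: 0.0329
finger_force: 0.0
time: 27.7
tool_pos: [0.421, 0.0634, 0.1528]
ee_rot: [3.123, 0.001, 1.616]
wrist_force: [1.2, 0.4, -0.2]
width: 0.033
finger_force: 0.0
t 27.7 rot deg [  0.79   0.84 -89.72] 89.7 | shift mm in final axes [ 27.9 250.6   2.8] 252.0 | world dp [-38.  249.3  -2.8] | shift in current axes [250.7 -26.8   2.1] w 0.033 F [ 1.2  0.4 -0.2] q [ 0.02 -0.19  1.74 -0.    1.57 -0.03]
t 27.7 rot deg [ 0.84 -0.79 90.27] 90.3 | shift mm in final axes [ -27.9 -250.6    2.8] 252.0 | world dp [-38.  249.3  -2.8] | shift in current axes [250.7 -26.8   2.1] w 0.033 F [ 1.2  0.4 -0.2] q [ 0.02 -0.19  1.74 -0.    1.57 -0.03]
marker 1767 ((428.62347412109375, 50.14527893066406), (134.2904510498047, 48.60291290283203), 89.93940734863281) 0.017347913182211308
```

```bash
python3 -m crank '[[0.5,[0.042,-0.0045,0],[0,0,0]],[0.5,[0.042,-0.0045,0],[0,0,0]],[0.5,[0.042,-0.0045,0],[0,0,0]],[0.5,[0.042,-0.0045,0],[0,0,0]],[0.5,[0.042,-0.0045,0],[0,0,0]],[0.5,[0.04,-0.0045,0],[0,0,0]],[0.5,[0,0,0],[0,0,-8.2]],[0.5,[0,0,0],[0,0,-8.2]]]' && python3 -m crank '[[0.5,[0,0,0],[0,0,-8.2]],[0.5,[0,0,0],[0,0,-8.2]],[0.5,[0,0,0],[0,0,-8.2]],[0.5,[0,0,0],[0,0,-8.2]],[0.5,[0,0,0],[0,0,-8.2]],[0.5,[0,0,0],[0,0,-8.2]],[0.5,[0,0,0],[0,0,-8.2]],[0.5,[0,0,0],[0,0,-8.2]]]' && python3 -m crank '[[0.5,[0,0,0.03],[0,0,-7.7]],[0.5,[0,0,0],[0,0,0]],[0.5,[0,0,0],[0,0,0]]]'; python3 -c "
from h import *
plan([.385,.3128,.005],down(2.3))
s=snap('wrist');X=cloud(s);C=s['color'].astype(int)
m=(C[...,0]>C[...,2]+60)&(X[...,2]>.008)&(X[...,2]<.04)&(abs(X[...,1]-.313)<.04)&(X[...,0]<.5)
P=X[m][:,:2];r=cv2.minAreaRect((P*1e3).astype(np.float32));print('handle',len(P),r)
s=snap('top');cv2.imwrite('pics/t3.png',cv2.resize(s['color'][130:280,180:400,::-1],(800,545)))"
```

```text
time: 28.55
tool_pos: [0.3774, 0.3126, 0.1434]
ee_rot: [3.141, 0.003, 1.911]
wrist_force: [0.0, -0.4, 0.1]
width: 0.0473
finger_force: 0.0
time: 29.35
tool_pos: [0.3779, 0.3112, 0.1437]
ee_rot: [-3.14, 0.002, 3.053]
wrist_force: [0.6, -0.6, 1.0]
width: 0.0469
finger_force: 0.0
time: 29.65
tool_pos: [0.3779, 0.3111, 0.1141]
ee_rot: [-3.139, 0.001, -3.105]
wrist_force: [0.5, -1.1, 0.2]
width: 0.0468
finger_force: 0.0
t 29.65 rot deg [-0.14  0.08 -0.19] 0.3 | shift mm in final axes [ -7.2   1.4 109.1] 109.0 | world dp [   7.1    1.7 -109.1] | shift in current axes [ -7.    1.7 109.1] w 0.0468 F [ 0.5 -1.1  0.2] q [ 0.57 -0.01  1.65 -0.    1.5  -1.03]
handle 2185 ((384.67181396484375, 314.8714599609375), (91.15933990478516, 26.572120666503906), 2.4523563385009766)
```

View pics/t3.png

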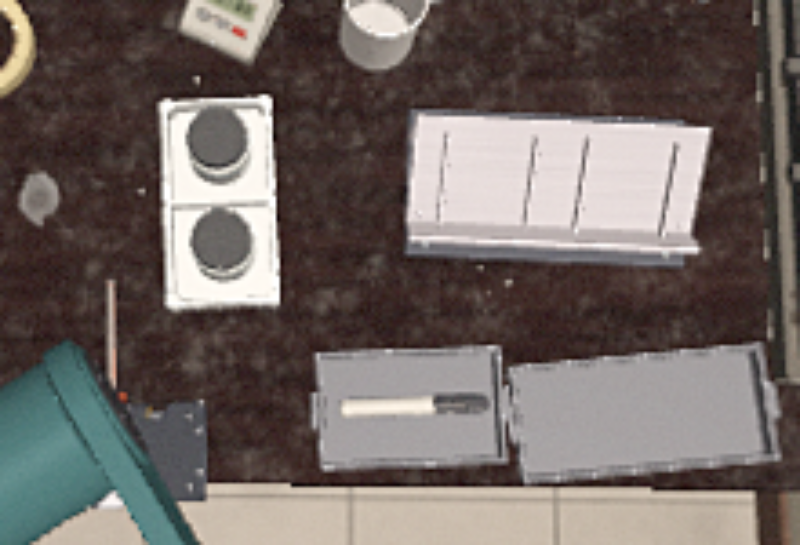

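The marker lies flat in the short tray at (415,405). Now I'll grasp the screwdriver's handle.

```bash
python3 -m crank '[[0.5,[-0.007,0.0025,0.03],[0,0,0]],[0.5,[0,0,0.03],[0,0,0]],[0.5,[0,0,0.025],[0,0,0]],[0.5,[0,0,0.012],[0,0,0]],[0.5,[0,0,0.006],[0,0,0]],[0.5,[0,0,0],[0,0,0]],[0.5,[0,0,0],[0,0,0]]]'; python3 -c "
from h import *
plan([.385,.3138,.004],down(2.3))"
```

```text
time: 30.45
tool_pos: [0.3876, 0.3153, 0.0144]
ee_rot: [3.141, 0.008, -3.102]
wrist_force: [-0.4, -0.4, 0.4]
width: 0.0471
finger_force: 0.0
t 30.45 rot deg [ 0.06  0.44 -0.04] 0.4 | shift mm in final axes [ 2.6 -1.4 10.4] 11.0 | world dp [ -2.6  -1.5 -10.4] | shift in current axes [ 2.7 -1.4 10.4] w 0.0471 F [-0.4 -0.4  0.4] q [ 0.57  0.09  1.76 -0.    1.28 -1.04]
```

```bash
python3 -m crank '[[0.5,[0.001,-0.001,0.006],[0,0,0]],[0.5,[0,0,0.003],[0,0,0]],[0.5,[0,0,0],[0,0,0]],[0.5,[0,0,0],[0,0,0]]]' && python3 -m crank '[[1,[0,0,0],[0,0,0]],[1,[0,0,0],[0,0,0]],[1,[0,0,0],[0,0,0]],[1,[0,0,0],[0,0,0]],[1,[0,0,0],[0,0,0]],[1,[0,0,0],[0,0,0]]]'
```

```text
time: 30.85
tool_pos: [0.3856, 0.3136, 0.004]
ee_rot: [-3.141, 0.005, -3.102]
wrist_force: [0.3, -0.3, 0.1]
width: 0.047
finger_force: 0.0
time: 31.45
tool_pos: [0.3857, 0.3137, 0.004]
ee_rot: [-3.142, 0.005, -3.102]
wrist_force: [-0.3, 1.1, -0.5]
width: 0.0218
finger_force: 30.0
```

```bash
python3 -m crank '[[1,[0,0,-0.02],[0,0,0]],[1,[0,0,-0.04],[0,0,0]],[1,[0,0,-0.04],[0,0,0]],[1,[0,0,-0.05],[0,0,0]],[1,[0,0,0],[0,0,4.3]],[1,[0,0,0],[0,0,8.2]],[1,[0,0,0],[0,0,8.2]],[1,[0,0,0],[0,0,8.2]]]' && python3 -m crank '[[1,[0,0,0],[0,0,8.2]],[1,[0,0,0],[0,0,8.2]],[1,[0,0,0],[0,0,8.2]],[1,[0,0,0],[0,0,8.2]],[1,[0,0,0],[0,0,8.2]],[1,[0,0,0],[0,0,8.2]],[1,[0,0,0],[0,0,8.2]],[1,[0,0,0],[0,0,0]]]'; python3 -c "
from h import *
plan([.411,-.096,.15],down(-84))"
```

```text
time: 32.25
tool_pos: [0.3846, 0.3133, 0.1537]
ee_rot: [3.14, 0.005, 2.671]
wrist_force: [0.2, -1.1, -0.8]
width: 0.0221
finger_force: 30.0
time: 33.05
tool_pos: [0.3846, 0.3134, 0.1536]
ee_rot: [3.137, 0.001, 1.675]
wrist_force: [0.2, 0.4, -0.9]
width: 0.0223
finger_force: 30.0
t 33.05 rot deg [ 0.26  0.07 -0.01] 0.3 | shift mm in final axes [-409.9  -16.6    3.6] 410.0 | world dp [  26.4 -409.4   -3.6] | shift in current axes [-409.9  -16.5    4. ] w 0.0223 F [ 0.2  0.4 -0.9] q [ 0.57 -0.02  1.58 -0.    1.57  0.47]
```

```bash
python3 -m crank '[[1,[-0.02,-0.001,0],[0,0,0]],[1,[-0.035,-0.0014,0],[0,0,0]],[1,[-0.035,-0.0014,0],[0,0,0]],[1,[-0.035,-0.0014,0],[0,0,0]],[1,[-0.035,-0.0014,0],[0,0,0]],[1,[-0.035,-0.0014,0],[0,0,0]],[1,[-0.035,-0.0014,0],[0,0,0]],[1,[-0.035,-0.0014,0],[0,0,0]]]' && python3 -m crank '[[1,[-0.035,-0.0014,0],[0,0,0]],[1,[-0.035,-0.0014,0],[0,0,0]],[1,[-0.035,-0.0014,0],[0,0,0]],[1,[-0.04,-0.0014,0],[0,0,0]],[1,[0,0,0.03],[0,0,0]],[1,[0,0,0.03],[0,0,0]],[1,[0,0,0],[0,0,0]],[1,[0,0,0],[0,0,0]]]'; python3 -c "
from h import *
plan([.411,-.096,.01],down(-84))
s=snap('top');X=cloud(s);C=s['color'].astype(int)
w=robot.get_obs()['tool_pos']
# blade & anything above tray floor near tray, beyond gripper
m=(abs(X[...,0]-.415)<.06)&(X[...,1]<w[1]-.035)&(X[...,1]>-.25)&(X[...,2]>.045)&(X[...,2]<.14)
P=X[m];print(len(P));o=np.argsort(P[:,1]);
if len(P)>3: print('tip side',P[o[:5]],'min y',P[:,1].min())
cv2.imwrite('pics/t4.png',cv2.resize(s['color'][130:280,180:400,::-1],(800,545)))"
```

```text
time: 33.85
tool_pos: [0.4014, 0.0475, 0.154]
ee_rot: [3.136, 0.001, 1.679]
wrist_force: [0.3, -0.7, -0.7]
width: 0.0223
finger_force: 30.0
time: 34.65
tool_pos: [0.4112, -0.0957, 0.0941]
ee_rot: [3.137, 0.0, 1.677]
wrist_force: [0.9, 1.0, -0.2]
width: 0.0221
finger_force: 30.0
t 34.65 rot deg [0.24 0.01 0.08] 0.2 | shift mm in final axes [-0.3 -0.2 84.1] 84.0 | world dp [ -0.2  -0.3 -84.1] | shift in current axes [-0.2 -0.5 84.1] w 0.0221 F [ 0.9  1.  -0.2] q [-0.36 -0.16  1.83  0.    1.46 -0.47]
0
```

View pics/t4.png

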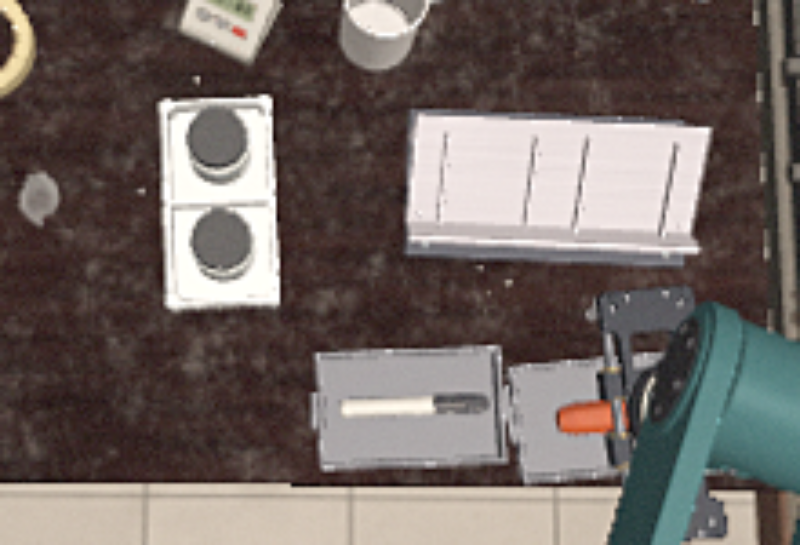

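The handle's butt shows at (558,418), within the tray outline. I'll check both ends numerically.

```bash
python3 -c "
from h import *
s=load('top');X=cloud(s);C=s['color'].astype(int)
m=(C[...,0]>C[...,2]+60)&(abs(X[...,0]-.415)<.05)&(X[...,1]<.0)&(X[...,1]>-.12)&(X[...,2]<.14)
P=X[m];print('butt',len(P),np.percentile(P,[2,50,98],axis=0))
s=snap('wrist');X=cloud(s)
m=(abs(X[...,0]-.43)<.06)&(X[...,1]<-.14)&(X[...,1]>-.3)&(X[...,2]>.05)&(X[...,2]<.16)
P=X[m];print('blade',len(P),np.percentile(P,[1,50,99],axis=0) if len(P) else '')"
python3 -m crank '[[1,[0,0,0.03],[0,0,0]],[1,[0,0,0.025],[0,0,0]],[1,[0,0,0.012],[0,0,0]],[1,[0,0,0.005],[0,0,0]],[1,[0,0,0],[0,0,0]],[1,[0,0,0],[0,0,0]]]'
```

```text
butt 126 [[ 0.3988512  -0.10297532  0.10348176]
 [ 0.4077094  -0.07470889  0.11156384]
 [ 0.42210101 -0.05258452  0.11691856]]
blade 298 [[ 0.41542062 -0.18511961  0.10295749]
 [ 0.41905392 -0.17045817  0.10470606]
 [ 0.42284972 -0.15621173  0.10610068]]
time: 35.35
tool_pos: [0.4131, -0.0963, 0.0236]
ee_rot: [3.134, 0.002, 1.675]
wrist_force: [-0.3, -0.5, -1.2]
width: 0.0224
finger_force: 30.0
```

```bash
python3 -m crank '[[1,[0,0,0.01],[0,0,0]],[1,[0,0,0.003],[0,0,0]],[1,[0,0,0],[0,0,0]],[1,[0,0,0],[0,0,0]]]'; python3 -m crank '[[1,[0,0,0.002],[0,0,0]],[1,[0,0,0],[0,0,0]],[1,[0,0,0],[0,0,0]]]'
```

```text
time: 35.75
tool_pos: [0.4118, -0.0959, 0.009]
ee_rot: [3.137, 0.001, 1.675]
wrist_force: [-0.2, 0.4, -0.4]
width: 0.0224
finger_force: 30.0
time: 36.05
tool_pos: [0.4121, -0.0959, 0.0072]
ee_rot: [3.136, 0.001, 1.675]
wrist_force: [-0.2, -1.6, -0.9]
width: 0.0223
finger_force: 30.0
```

```bash
python3 -m crank '[[1,[0,0,0.0005],[0,0,0]],[1,[0,0,0],[0,0,0]],[0.55,[0,0,0],[0,0,0]],[0.55,[0,0,0],[0,0,0]],[0.55,[0,0,0],[0,0,0]],[0.55,[0,0,0],[0,0,0]]]' && python3 -m crank '[[0.55,[0,0,-0.02],[0,0,0]],[0.55,[0,0,-0.04],[0,0,0]],[0.55,[0,0,-0.05],[0,0,0]],[0.55,[0,0,-0.05],[0,0,0]],[0.55,[0,0,-0.05],[0,0,0]],[0.55,[0.05,0,0],[0,0,0]],[0.55,[0.05,0,0],[0,0,0]],[0.55,[0.05,0,0],[0,0,0]]]' && python3 -m crank '[[0.55,[0.05,0,0],[0,0,0]],[0.55,[0.05,0,0],[0,0,0]],[0.55,[0.05,0,0],[0,0,0]],[0.55,[0.05,0,0],[0,0,0]],[0.55,[0,0,0],[0,0,0]],[0.55,[0,0,0],[0,0,0]]]'; python3 -c "
from h import *
s=snap('top');X=cloud(s)
cv2.imwrite('pics/t5.png',cv2.resize(s['color'][110:280,180:400,::-1],(800,618))[:600])"
```

```text
time: 36.65
tool_pos: [0.4119, -0.0959, 0.0065]
ee_rot: [3.137, 0.001, 1.675]
wrist_force: [-0.1, 0.2, -0.0]
width: 0.0422
finger_force: 0.0
time: 37.45
tool_pos: [0.3952, 0.0544, 0.2172]
ee_rot: [3.134, 0.001, 1.673]
wrist_force: [1.1, -0.0, 0.3]
width: 0.0424
finger_force: 0.0
time: 38.05
tool_pos: [0.3739, 0.253, 0.2159]
ee_rot: [3.137, 0.002, 1.678]
wrist_force: [-0.9, 0.6, 0.2]
width: 0.0423
finger_force: 0.0
```

View pics/t5.png

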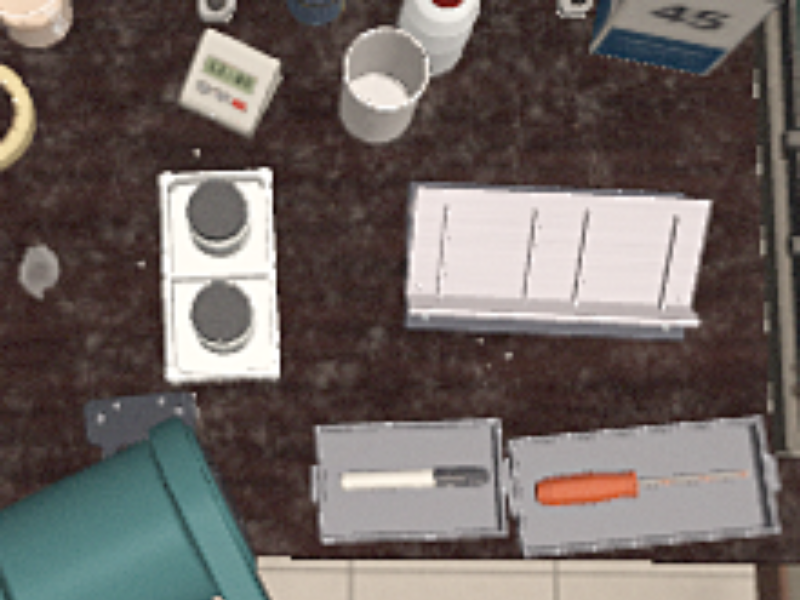

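The final view shows both jars upright in their cells at (217,213) and (221,316) and the marker in the short tray at (415,480). The screwdriver is wholly inside the long tray, from (537,490) to (745,475), and the cup and timer are undisturbed.

```bash
python3 -c "
from bench import robot
print(robot.close_job())"
```

```text
the job is handed in; nothing more can be done
None
```

The job is handed in at about 38 s: both jars stand upright in the crate, one to a cell, the marker lies in the short tray, the screwdriver lies wholly inside the long tray, and the cup and timer were left where they were.

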